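Crack open the desiccator box and hold it ajar

ROBOT

A 6-joint arm with a two-finger parallel gripper is mounted at the origin on the work surface. World frame = base frame: x ahead of the robot, y to its left, z up, the work surface at z = 0. Lengths are in m, angles in rad, forces in N, time in s.
With the tool pointing down it reaches from about 0.3 to 0.875 m from the base axis. Payload 6.4 kg.
Tool frame: the origin (TCP) lies midway between the tips of the shut fingers; the grasp point (between the pads) lies 19 mm behind it; z points along the fingers, y is the direction in which the jaws open and shut (so a half turn about z gives the same grasp; the last joint's range is limited). The gripper opens to 85 mm and grips with 20 to 120 N. Pads are 22 mm wide; open, the fingers measure 114 mm over their backs; the gripper's body (76 mm by 85 mm) begins 54 mm behind the grasp point. The pads swing forward as they close: fully open they stand 13 mm farther back than shut.
Start: joints at [1.004, 0.181, 1.607, -0, 1.354, -0.206], TCP at [0.203, 0.538, 0.231] pointing down, gripper open.
Joint ranges: [-2.99, 2.99], [-0.89, 2.07], [0.3, 2.58], [-1.14, 4.28], [0, 2.63], [-3.12, 3.12]. Speed limits (rad/s): [2.57, 2.57, 3.01, 3.14, 3.14, 3.14].

INTERFACE

Orientations are given as a 3x3 rotation matrix whose columns are the frame's x, y, z axes.
In Python, from bench import robot gives the robot as it stands. The module is installed in compiled form; this text tells all that it offers.
- The arm moves only by the tool step_arm, never from a script. Its argument "rows" is a list of rows, each a list of 5 numbers: the shift along the tool's x, y, z in cm, then the turn about the tool's z in rad, then the finger opening in cm, from 0 to 8.54. In form: [[tx, ty, tz, turn, grip], ...]. A call has 1 to 12 rows; each row shifts and turns the pose as measured when the row begins, along the tool's axes as they then stand; what a row does not reach is not made up. A row lasts 1/10 s, in which the tool goes at most 50 mm and 8.59 degrees, less where a joint would pass 70% of its speed; a pose out of reach is approached as far as the arm can. A call is refused whole if a number of a shift passes 5 or a number of a turn 0.15, either way. A call with a gripper value outside its range is refused whole. The fingers move at their own pace and stop on an object; "grip_force" is the grip in N (left out, the last holds). Time passes only in rows, so rows that do not move let the fingers close. It gives the time, the measured TCP pose, the force and the opening at its end, in the units of the state.
- robot.state(): the state, without advancing time (a new reading comes with each control period).
- robot.capture(name): name is "side" or "top"; returns a dict with "pixels" (400x640x3 uint8, red, green, blue), "mtx" (3x3 intrinsics, pixels), "world_from_camera" (4x4, takes a point from camera to world coordinates). Camera axes: x right, y down, z forward; pixel columns grow to the right and rows downward; lengths in m; the calibration is good to about 2 mm. A picture is of the moment at which its call begins. There is no depth.
- robot.sign_off(): hands the job in, once; it reports no verdict.
Trained networks look in a picture, given as the dict that the camera call returned (one of the last four; its "shot" number tells which), for a name from the list of things; names that differ only in an ending like _2 or _b are one class to them, and where a whole thing is asked for, a point or a joint stands for the part that bears it (a point fixed in the world has none). Each returns a list of dicts, best first, with "conf" (0 to 1); they miss things now and then, are a little off and sometimes report something else, mostly with a low value. They report only what shows in the picture. A call takes as long as a camera call. They do not tell look-alikes from the thing itself.
- robot.search_frame(picture, target): "bbox" ([left, top, width, height] in pixels, round what is visible of it).
The state is a dict: "time_s": time; "joint_pos": joint angles; "qd": joint speeds; "effort": joint torques, N m; "tool_pos": TCP position; "orientation": TCP orientation; "contact_force": force on the tool from outside, world axes, zero at the start; "moment": the same for the moment, N m; "finger_gap": finger opening in m.
Only numpy, scipy, OpenCV 4.12 (cv2) and the standard library are available. Lean on these libraries where they do the work, as an engineer would, in place of code of your own. Each camera call takes 0.05 s, during which the arm holds its last target.

TASK

A lab spatula has been left lying on the lid of the desiccator box: stand it in the empty white beaker, handle down and blade up, and let go of it. Then take the lid by its bar handle, pull it up until it breaks free from its sticky seal, without letting it fly off, and hold it level just above the box, about 25 mm up from shut, so that air can creep in. Finish while still holding the lid there, with everything else left where it stands.

Things in the scene. Friction and masses are not known exactly. Their poses are not given: they have to be found in the camera images.
- drybox: Desiccator box, fixed: clear plastic, 200 mm deep (x) by 250 wide (y), open rim 92 mm high, with a lift-off lid; latches undone. Origin: centre of its underside on the bench; x points from its front (robot side) to its back, y left, z up. A springy rubber sealing lip inside its two end walls grips the lid's plug.
- lid: The box's lid, loose: grey-framed clear plate 212 (x) by 262 mm (y), 14 thick, with a plug 14 mm deep under it, about 0.35 kg. Origin: centre of the plate's underside; shut, it lies on the rim, 92 mm above the bench, with its axes along the box's. The lip resists an upward pull with a peak of some 12 to 19 N (weight included) 1 to 4 mm up and lets go at about 7 mm; then only the weight is left.
- lid_handle (a point): Middle of the lid's bar handle: steel bar, 12 mm diameter, 84 mm between its two posts, along the lid's y through its centre, bar centre 34 mm above the lid's top (140 mm above the bench when shut). Free space round it: it can be pinched from above, one finger in front of and one behind the bar.
- spatula: Lab spatula, 200 mm, 50 g, lying on the lid behind the handle, roughly along the lid's y, blade to the left (+y). Black handle 120 mm long, 14 wide, 12 thick, its end rounded; steel shaft 6 mm thick, 34 long; flat steel blade 46 by 11 by 3. Origin: on its axis at mid-length, 6 mm above the lid. x runs along it to the blade (handle: x from -100 to +20 mm); lying flat, z is up.
- spatula_end (a point): Middle of the rounded end of the spatula's handle (the end that goes down), 100 mm from its origin on the x axis' negative side.
- beaker: Empty white plastic beaker, loose, standing upright on the bench to the left or right of the box: straight-sided, outer diameter 60 mm (63 at the rim), 78 mm high, wall 2.5 mm, inner diameter 55 mm, inner floor 4 mm above its underside, 160 g. Origin: centre of its underside; z up.
- reagent: Bystander: amber glass reagent bottle with a blue cap, 72 mm diameter, 165 mm high, on the other side of the box from the beaker. Origin: centre of its underside.
- flask: Bystander: conical glass flask, 72 mm wide, 108 mm high, behind the box. Origin: centre of its underside.
- marker: Bystander: lab marker, 130 mm long, 14 mm thick, lying in front of the box to the right. Origin: underside at mid-length.
- vial: Bystander: small amber vial with white cap, 22 mm diameter, 44 mm high, standing in front of the box to the left. Origin: centre of its underside.
- tape_roll: Bystander: roll of paper tape lying flat, 90 mm diameter, 19 mm high, behind the box to the left. Origin: centre of its underside.
- dish: Bystander: shallow aluminium weighing dish, 76 mm diameter, 18 mm high, behind the box to the right. Origin: centre of its underside.
Not all that is in view belongs to the job. What is shaped like the spatula but turquoise is not meant. Leave any purple look-alike of the beaker alone.

How it is judged:
By the outcome, as a careful person would: the job done as asked, in the order asked, and still so for the second after the job is handed in, while the arm keeps its last pose, push and grip.
It also fails if it takes over 51 s, if anything falls off the work surface, if the arm or the gripper's body presses on something with over 40 N, if the wrist force passes 120 N, or if a joint passes its speed limit or range.

## Working session

There is one attempt and no reset: what is moved stays moved. The work goes in short steps, Python scripts to look and compute and a tool call to move; the robot and the scene stay as the last step left them, time stands still between calls to the robot, and variables do not carry over. Pictures are saved under pics/ and viewed, and the job is handed in when it is done.

Besides the shell and the picture viewer there is one more tool, called after ">>>" by a JSON object that holds its "method" and its "body", one argument or row to a line. step_arm: Moves the arm, as the interface text tells. Its arguments: {"type":"object","properties":{"rows":{"type":"array","items":{"type":"array","items":{"type":"number"}}},"grip_force":{"type":"number"}},"required":["rows"]}

```bash
mkdir -p pics
python3 - <<'E'
from bench import robot
import cv2,pickle
s=robot.state();print(s['time_s'],s['tool_pos'],s['orientation'],s['finger_gap'],s['contact_force'])
for n in('top','side'):
    p=robot.capture(n);pickle.dump(p,open(n+'.pkl','wb'))
    cv2.imwrite(f'pics/{n}0.png',p['pixels'][:,:,::-1])
    print(n,p['mtx'].round(1).tolist(),p['world_from_camera'].round(3).tolist())
    for t in('spatula','beaker','lid_handle','lid','reagent','spatula_end','drybox'):
        print(t,[([round(x) for x in d['bbox']],round(d['conf'],2)) for d in robot.search_frame(p,t)[:3]])
E
```

```text
0.0 [0.20265807 0.53749002 0.23037603] [[-9.35622505e-01  3.53000871e-01 -9.55370422e-04]
 [ 3.53001979e-01  9.35621360e-01 -1.50776080e-03]
 [ 3.61624098e-04 -1.74794259e-03 -9.99998407e-01]] 0.08557234246026561 [-0.35970014  0.25763015 -0.0626263 ]
top [[363.4, 0.0, 318.3], [0.0, 363.4, 202.0], [0.0, 0.0, 1.0]] [[-0.021, -0.987, 0.158, 0.397], [-1.0, 0.023, 0.009, -0.03], [-0.013, -0.158, -0.987, 0.999], [0.0, 0.0, 0.0, 1.0]]
spatula [([288, 182, 78, 7], 0.83), ([428, 275, 59, 46], 0.77), ([333, 106, 24, 33], 0.46)]
beaker [([168, 258, 33, 26], 0.96), ([174, 216, 35, 22], 0.81)]
lid_handle [([272, 167, 111, 88], 0.95)]
lid [([275, 168, 109, 87], 0.97)]
reagent [([410, 178, 36, 31], 0.87), ([286, 182, 79, 10], 0.47)]
spatula_end [([285, 178, 79, 11], 0.65), ([431, 274, 60, 51], 0.63)]
drybox [([292, 250, 38, 6], 0.65)]
side [[397.4, 0.0, 318.1], [0.0, 397.4, 190.9], [0.0, 0.0, 1.0]] [[0.952, -0.192, 0.237, 0.255], [-0.305, -0.583, 0.753, -0.867], [-0.007, -0.789, -0.614, 0.818], [0.0, 0.0, 0.0, 1.0]]
spatula [([235, 327, 66, 52], 0.92), ([330, 181, 21, 37], 0.49)]
beaker [([238, 149, 20, 28], 0.67), ([271, 145, 20, 25], 0.65)]
lid_handle [([276, 171, 99, 70], 0.68)]
lid [([278, 171, 94, 79], 0.84), ([334, 179, 15, 43], 0.57)]
reagent [([356, 245, 30, 63], 0.61), ([390, 192, 30, 39], 0.54), ([275, 145, 15, 25], 0.19)]
spatula_end [([334, 178, 19, 40], 0.59), ([274, 148, 19, 23], 0.54)]
drybox [([279, 200, 91, 67], 0.8)]
```

Run:
```python
import cv2
t=cv2.imread('pics/top0.png');s=cv2.imread('pics/side0.png')
cv2.imwrite('pics/top_c.png',cv2.resize(t[140:300,150:410],None,fx=3,fy=3,interpolation=cv2.INTER_CUBIC))
cv2.imwrite('pics/side_c.png',cv2.resize(s[120:270,220:420],None,fx=4,fy=4,interpolation=cv2.INTER_CUBIC))
```

```text
(no output)
```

View pics/top0.png

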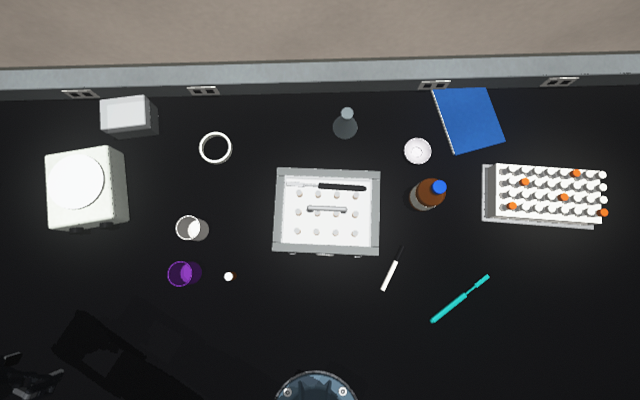

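View pics/top_c.png

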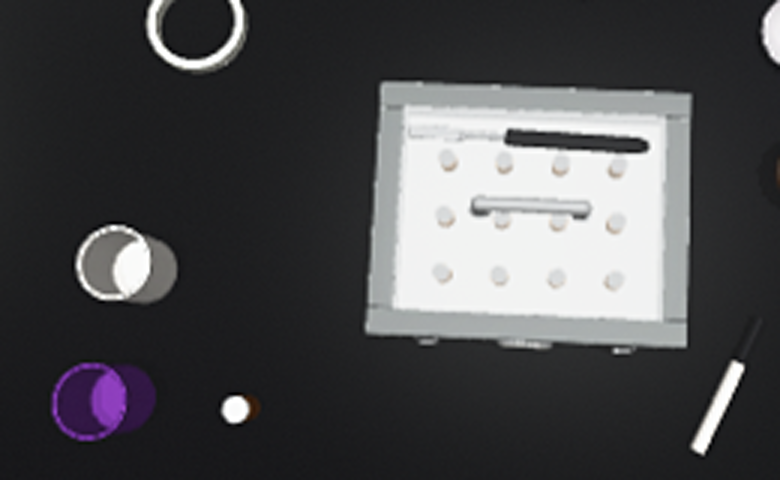

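View pics/side_c.png

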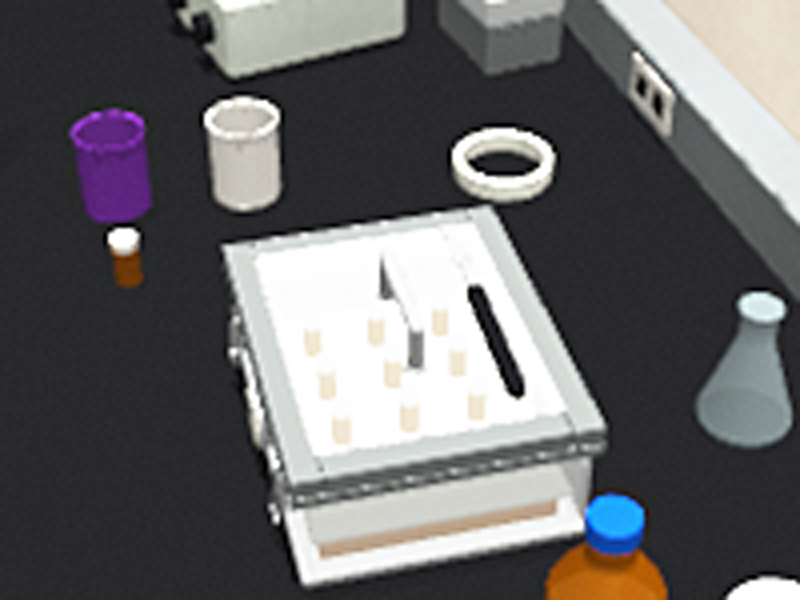

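The black spatula on the lid (top image, handle about (318–366,187), pale blade at about (287–303,184)) is the target. The turquoise one at (460,300) is the decoy. The white beaker at (190,228) is the target and the purple one at (182,273) is the look-alike.

```bash
cat > h.py <<'E'
import numpy as np,pickle
def ray(p,u,v,z):
    K=p['mtx'];T=p['world_from_camera'];d=T[:3,:3]@np.linalg.inv(K)@np.array([u,v,1.]);o=T[:3,3]
    return (o+d*(z-o[2])/d[2]).round(4)
def proj(p,X):
    K=p['mtx'];T=np.linalg.inv(p['world_from_camera']);c=K@(T[:3,:3]@np.array(X)+T[:3,3]);return (c[:2]/c[2]).round(1)
E
python3 - <<'E'
import pickle,cv2,numpy as np
from h import *
t=pickle.load(open('top.pkl','rb'));s=pickle.load(open('side.pkl','rb'))
C=lambda x,y:(150+x/3,140+y/3)
for n,x,y,z in[('blade end',408,131,.112),('blade/shaft',460,135,.112),('shaft/handle',506,137,.114),('hend',649,146,.112),('bar L',474,203,.142),('bar R',590,208,.142),('lid BL',381,82,.106),('BR',691,93,.106),('FR',687,347,.106),('FL',366,332,.106),('beaker rim L',77,262,.078),('rimR',152,262,.078),('rim top',114,225,.078),('rim bot',114,300,.078)]:
    print(n,ray(t,*C(x,y),z))
D=lambda x,y:(220+x/4,120+y/4)
for n,x,y,z in[('hend',521,392,.112),('sh/handle',474,287,.112),('blade end',443,228,.112),('beaker rim',242,115,.078),('beaker bottom c',246,195,.0)]:
    print('side',n,ray(s,*D(x,y),z))
im=t['pixels'][170:200,275:375,::-1]
im=cv2.resize(im,None,fx=8,fy=8,interpolation=cv2.INTER_CUBIC).astype(float)
im=np.clip((im-170)*3,0,255);cv2.imwrite('pics/blade.png',im)
E
```

```text
blade end [0.5874 0.0572 0.112 ]
blade/shaft [0.583 0.014 0.112]
shaft/handle [ 0.58   -0.0242  0.114 ]
hend [ 0.5699 -0.1424  0.112 ]
bar L [0.5213 0.0022 0.142 ]
bar R [ 0.5152 -0.0898  0.142 ]
lid BL [0.6315 0.0803 0.106 ]
BR [ 0.6156 -0.1803  0.106 ]
FR [ 0.4048 -0.1669  0.106 ]
FL [0.4225 0.0932 0.106 ]
beaker rim L [0.4877 0.3433 0.078 ]
rimR [0.4862 0.2792 0.078 ]
rim top [0.5187 0.3128 0.078 ]
rim bot [0.4547 0.3105 0.078 ]
side hend [ 0.5723 -0.1389  0.112 ]
side sh/handle [ 0.5816 -0.0225  0.112 ]
side blade end [0.5842 0.0531 0.112 ]
side beaker rim [0.4879 0.313  0.078 ]
side beaker bottom c [0.484  0.3029 0.    ][ WARN:0@0.081] global loadsave.cpp:1063 imwrite_ Unsupported depth image for selected encoder is fallbacked to CV_8U.
```

View pics/blade.png

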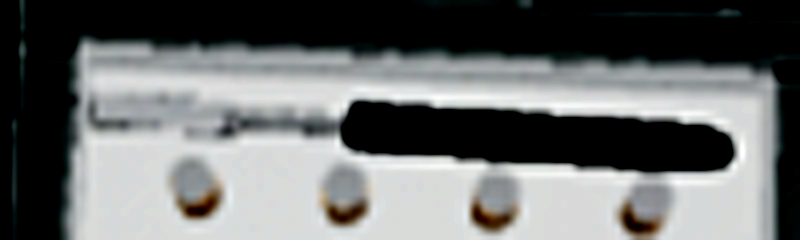

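The blade end is at about (0.587, 0.057), the spatula axis is about 4.8° off y, and the length measures 0.20, which is right. The beaker is at (0.487, 0.312). The tool can't tilt, so I'll pinch the very end of the blade and let the handle swing down. First I turn the jaws across the spatula.

>>> {"method": "step_arm", "body": {
  "rows": [
    [0,0,0,0.144,4],
    [0,0,0,0.144,4],
    [0,0,0,0.144,4],
    [0,0,0,0.144,4],
    [0,0,0,0.144,4],
    [0,0,0,0.144,4],
    [0,0,0,0.144,4],
    [0,0,0,0.144,4],
    [0,0,0,0.144,4],
    [0,0,0,0,4]
  ],
  "grip_force": 20
}}

```text
time_s: 1.8
tool_pos: [0.203, 0.538, 0.2315]
orientation: [[0.137, 0.991, 0.0], [0.991, -0.137, 0.0], [0.0, 0.0, -1.0]]
contact_force: [0.4, -0.1, -0.2]
finger_gap: 0.0399
```

```bash
cat >> h.py <<'E'
def go(target,yang=None):
    from bench import robot
    s=robot.state();R=np.array(s['orientation']);p=np.array(s['tool_pos'])
    a=np.degrees(np.arctan2(R[1,1],R[0,1]))
    print('t',s['time_s'],'pos',p.round(4),'yang',a.round(2),'gap',round(s['finger_gap'],4),'F',np.round(s['contact_force'],2),'M',np.round(s['moment'],2),'q',np.round(s['joint_pos'],2),'Rz',R[:,2].round(3))
    if target is not None: print('tool shift cm',(R.T@(np.array(target)-p)*100).round(2))
    if yang is not None: print('turn',round(-np.radians((yang-a+90)%180-90),3))
E
python3 -c "
from h import *
go([.587,.056,.2],-4.8)"
```

```text
t 1.8 pos [0.203  0.538  0.2315] yang -7.86 gap 0.0399 F [ 0.39 -0.15 -0.19] M [-0.02  0.02 -0.03] q [ 1.    0.18  1.61 -0.    1.35  1.14] Rz [ 0.  0. -1.]
tool shift cm [-42.5   44.63   3.14]
turn -0.053
```

>>> {"method": "step_arm", "body": {
  "rows": [
    [-3,3.15,0,-0.053,4],
    [-3,3.15,0,0,4],
    [-3,3.15,0,0,4],
    [-3,3.15,0,0,4],
    [-3,3.15,0,0,4],
    [-3,3.15,0,0,4],
    [-3,3.15,0,0,4],
    [-3,3.15,0,0,4],
    [-3,3.15,0,0,4],
    [-3,3.15,0,0,4],
    [-3,3.15,0,0,4],
    [-3,3.15,0,0,4]
  ]
}}

```text
time_s: 3.0
tool_pos: [0.5686, 0.1465, 0.2331]
orientation: [[0.017, 1.0, 0.005], [1.0, -0.017, 0.005], [0.005, 0.005, -1.0]]
contact_force: [1.2, 1.7, -0.1]
finger_gap: 0.04
```

```bash
python3 -c "
from h import *
go([.587,.056,.15],-4.8)"
```

```text
t 3.0 pos [0.5686 0.1465 0.2331] yang -0.98 gap 0.04 F [ 1.17  1.72 -0.13] M [-0.   -0.04 -0.04] q [0.05 0.2  1.58 0.   1.36 0.06] Rz [ 0.005  0.005 -1.   ]
tool shift cm [-9.05  1.95  8.27]
turn 0.067
```

>>> {"method": "step_arm", "body": {
  "rows": [
    [-3,0.6,0,0.067,4],
    [-3,0.7,1,0,4],
    [-2.5,0.5,3,0,4],
    [-0.4,0,3,0,4],
    [0,0,1,0,4],
    [0,0,0,0,4]
  ]
}}

```text
time_s: 3.6
tool_pos: [0.5881, 0.0467, 0.1521]
orientation: [[0.07, 0.997, 0.011], [0.998, -0.071, 0.003], [0.004, 0.01, -1.0]]
contact_force: [-0.7, -0.3, 0.4]
finger_gap: 0.0398
```

```bash
python3 -c "
from h import *
from bench import robot;import cv2
go([.587,.056,.109],-4.8)
for n in('top','side'):
  p=robot.capture(n);im=p['pixels'][:,:,::-1]
  print(n,proj(p,[.587,.057,.112]))
  im=im[130:260,250:400] if n=='top' else im[120:270,250:400]
  cv2.imwrite(f'pics/{n}1.png',cv2.resize(im,None,fx=4,fy=4,interpolation=cv2.INTER_CUBIC))
"
```

```text
t 3.6 pos [0.5881 0.0467 0.1521] yang -4.04 gap 0.0398 F [-0.74 -0.35  0.41] M [ 0.05  0.   -0.03] q [-0.12  0.29  1.65  0.    1.2  -0.06] Rz [ 0.011  0.003 -1.   ]
tool shift cm [ 0.9  -0.22  4.31]
turn 0.013
top [286.1 183.8]
side [331.2 176.1]
```

View pics/top1.png

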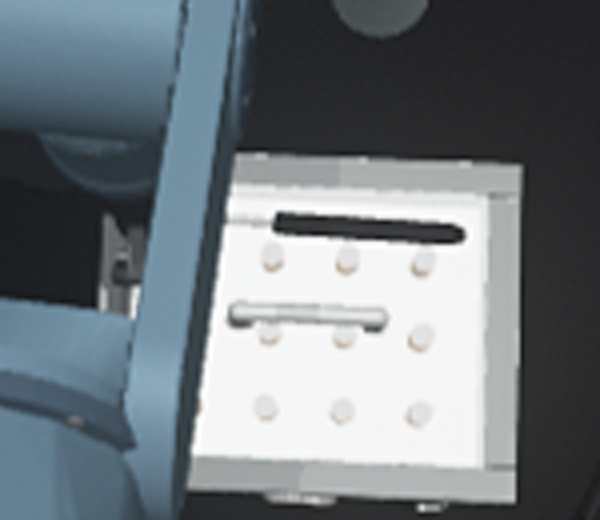

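View pics/side1.png

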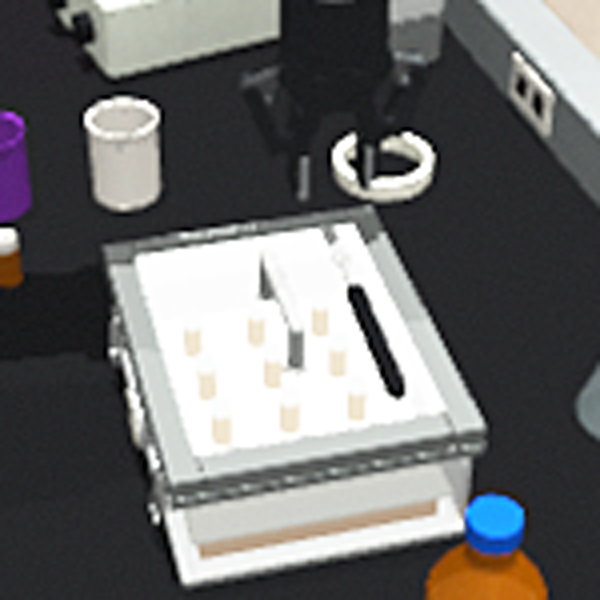

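The side view shows the fingers above and straddling the blade end, at crop position about (325,228). Now lowering.

>>> {"method": "step_arm", "body": {
  "rows": [
    [0.5,-0.1,1.5,0.013,4],
    [0.4,-0.1,1.5,0,4],
    [0,0,0.9,0,4],
    [0,0,0,0,4]
  ]
}}

```text
time_s: 4.1
tool_pos: [0.5902, 0.0597, 0.1155]
orientation: [[0.079, 0.997, 0.02], [0.997, -0.079, 0.003], [0.004, 0.019, -1.0]]
contact_force: [0.4, 1.3, -0.2]
finger_gap: 0.0399
```

```bash
python3 -c "
from h import *
from bench import robot;import cv2
go([.587,.056,.109],-4.8)
for n in('side',):
  p=robot.capture(n);im=p['pixels'][:,:,::-1]
  print(n,proj(p,[.587,.056,.112]))
  im=im[130:230,290:390]
  cv2.imwrite(f'pics/{n}2.png',cv2.resize(im,None,fx=6,fy=6,interpolation=cv2.INTER_CUBIC))
"
```

```text
t 4.1 pos [0.5902 0.0597 0.1155] yang -4.55 gap 0.0399 F [ 0.36  1.31 -0.23] M [-0.02  0.    0.02] q [-0.1   0.33  1.67  0.01  1.12 -0.02] Rz [ 0.02   0.003 -1.   ]
tool shift cm [-0.4  -0.31  0.64]
turn 0.004
side [331.3 176.3]
```

View pics/side2.png

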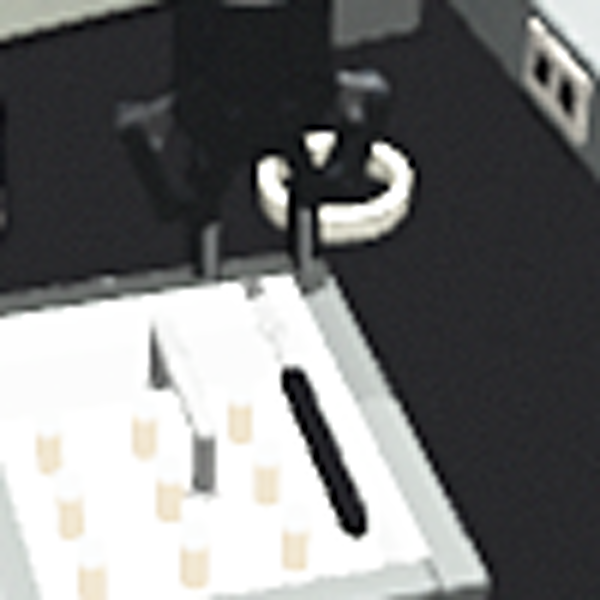

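>>> {"method": "step_arm", "body": {
  "rows": [
    [-0.45,-0.3,0.3,0,4],
    [0,0,0.3,0,3],
    [0,0,0,0,2.5]
  ]
}}

```text
time_s: 4.45
tool_pos: [0.5876, 0.055, 0.1103]
orientation: [[0.079, 0.997, 0.022], [0.997, -0.079, 0.002], [0.004, 0.021, -1.0]]
contact_force: [0.5, 0.6, 0.7]
finger_gap: 0.025
```

```bash
python3 -c "
from h import *
from bench import robot;import cv2
go([.587,.055,.109],-4.8)
for n in('side',):
  p=robot.capture(n);im=p['pixels'][:,:,::-1]
  im=im[150:210,300:370]
  cv2.imwrite(f'pics/{n}3.png',cv2.resize(im,None,fx=8,fy=8,interpolation=cv2.INTER_CUBIC))
"
```

```text
t 4.45 pos [0.5876 0.055  0.1103] yang -4.54 gap 0.025 F [0.49 0.56 0.74] M [ 0.02  0.03 -0.04] q [-0.11  0.33  1.68  0.01  1.11 -0.03] Rz [ 0.022  0.002 -1.   ]
tool shift cm [-0.01 -0.07  0.13]
turn 0.005
```

View pics/side3.png

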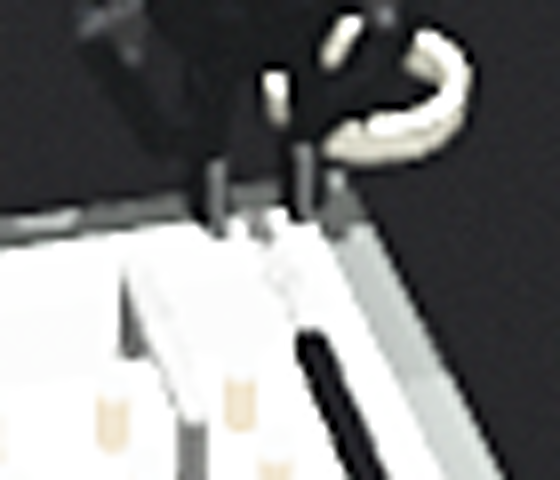

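The fingers sit either side of the blade end, with tips at about (217,230) and (303,215) in the crop. Closing.

>>> {"method": "step_arm", "body": {
  "rows": [
    [0,0,0.2,0,1.8],
    [0,0,0,0,0.6],
    [0,0,0,0,0.6],
    [0,0,0,0,0.6],
    [0,0,0,0,0.6]
  ],
  "grip_force": 20
}}

```text
time_s: 5.0
tool_pos: [0.5883, 0.0547, 0.1091]
orientation: [[0.08, 0.997, 0.023], [0.997, -0.08, 0.002], [0.004, 0.023, -1.0]]
contact_force: [-0.1, 0.3, -1.0]
finger_gap: 0.0093
```

```bash
python3 -c "
from h import *
go(None)"
```

```text
t 5.0 pos [0.5883 0.0547 0.1091] yang -4.57 gap 0.0093 F [-0.11  0.3  -0.99] M [-0.    0.02 -0.  ] q [-0.11  0.34  1.68  0.01  1.1  -0.03] Rz [ 0.023  0.002 -1.   ]
```

>>> {"method": "step_arm", "body": {
  "rows": [
    [0,0,-1,0,0.6],
    [0,0,-1.5,0,0.6],
    [0,0,-1.5,0,0.6],
    [0,0,0,0,0.6]
  ]
}}

```text
time_s: 5.4
tool_pos: [0.5877, 0.0546, 0.1531]
orientation: [[0.08, 0.997, 0.024], [0.997, -0.08, 0.002], [0.004, 0.023, -1.0]]
contact_force: [0.8, 1.1, -0.7]
finger_gap: 0.0098
```

```bash
python3 -c "
from h import *
from bench import robot;import cv2
go(None)
for n in('side',):
  p=robot.capture(n);im=p['pixels'][:,:,::-1]
  im=im[120:220,280:400]
  cv2.imwrite(f'pics/{n}4.png',cv2.resize(im,None,fx=6,fy=6,interpolation=cv2.INTER_CUBIC))
"
```

```text
t 5.4 pos [0.5877 0.0546 0.1531] yang -4.57 gap 0.0098 F [ 0.78  1.09 -0.71] M [ 0.01 -0.04  0.  ] q [-0.11  0.28  1.66  0.01  1.18 -0.03] Rz [ 0.024  0.002 -1.   ]
```

View pics/side4.png

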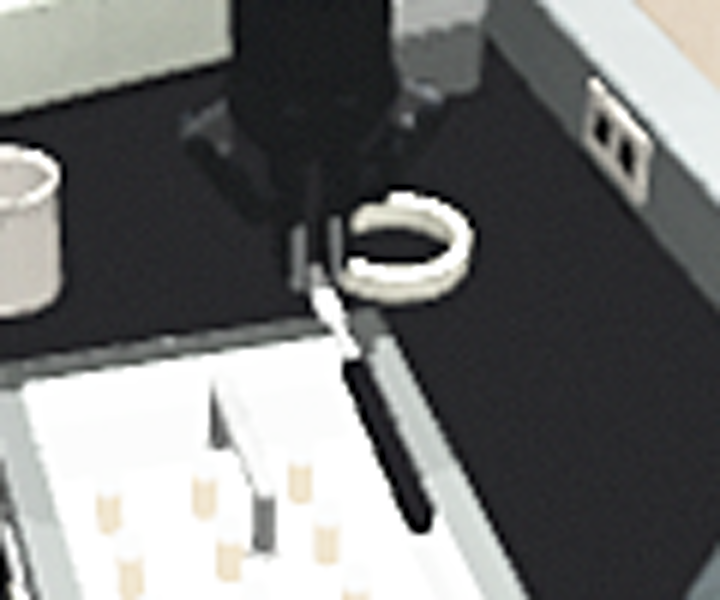

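The blade is held, and the handle end at about (350,207) has risen most of the way with the tool. I'll lift more and see whether it droops.

>>> {"method": "step_arm", "body": {
  "rows": [
    [0,0,-4,0,0.6],
    [0,0,-4,0,0.6],
    [0,0,-4,0,0.6],
    [0,0,0,0,0.6],
    [0,0,0,0,0.6]
  ]
}}

```text
time_s: 5.95
tool_pos: [0.5824, 0.0546, 0.2737]
orientation: [[0.08, 0.997, 0.017], [0.997, -0.08, 0.003], [0.005, 0.017, -1.0]]
contact_force: [0.4, 0.7, -1.1]
finger_gap: 0.0098
```

```bash
python3 -c "
from h import *
from bench import robot;import cv2
go(None)
for n in('side',):
  p=robot.capture(n);im=p['pixels'][:,:,::-1]
  for z in(.1,.12,.15,.18,.21,.24,.26): print(z,proj(p,[.573,-.13 if z>.2 else -.1,z]))
  im=im[80:220,280:420]
  cv2.imwrite(f'pics/{n}5.png',cv2.resize(im,None,fx=4,fy=4,interpolation=cv2.INTER_CUBIC))
"
```

```text
t 5.95 pos [0.5824 0.0546 0.2737] yang -4.57 gap 0.0098 F [ 0.41  0.66 -1.08] M [ 0.04 -0.02  0.02] q [-0.11  0.16  1.55  0.01  1.42 -0.03] Rz [ 0.017  0.003 -1.   ]
0.1 [345.1 212.2]
0.12 [345.4 206.7]
0.15 [345.8 198.1]
0.18 [346.2 189.2]
0.21 [350.9 186.7]
0.24 [351.4 177.1]
0.26 [351.8 170.5]
```

View pics/side5.png

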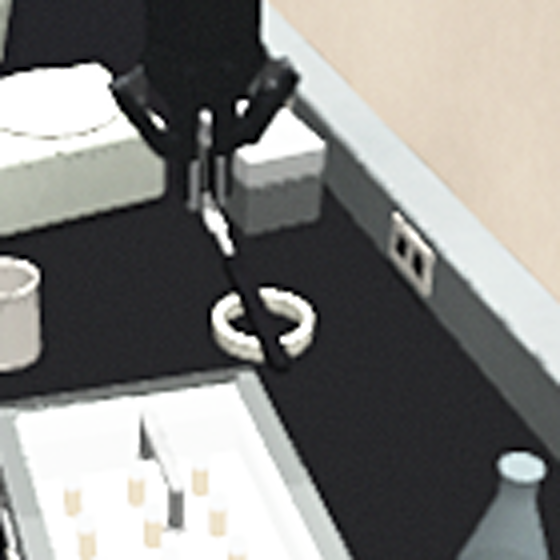

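The handle end at about (351,170) puts it near z 0.26, so it's still held almost level. I'll come back down low over the lid and ease the jaws open a little at a time so it can pivot.

>>> {"method": "step_arm", "body": {
  "rows": [
    [0,0,4,0,0.6],
    [0,0,4,0,0.6],
    [0,0,2.5,0,0.6],
    [0,0,0,0,0.9],
    [0,0,0,0,0.95]
  ]
}}

```text
time_s: 6.5
tool_pos: [0.5823, 0.0552, 0.1614]
orientation: [[0.08, 0.997, 0.013], [0.997, -0.08, 0.004], [0.005, 0.012, -1.0]]
contact_force: [0.2, -0.2, 0.0]
finger_gap: 0.0097
```

```bash
cat > look.py <<'E'
import sys
from h import *
from bench import robot;import cv2
go(None)
n=sys.argv[1];tag=sys.argv[2];r0,r1,c0,c1=map(int,sys.argv[3:7])
p=robot.capture(n);im=p['pixels'][:,:,::-1];pickle.dump(p,open(f'{n}.pkl','wb'))
f=min(800/(c1-c0),600/(r1-r0),5)
cv2.imwrite(f'pics/{tag}.png',cv2.resize(im[r0:r1,c0:c1],None,fx=f,fy=f,interpolation=cv2.INTER_CUBIC));print('scale',f)
E
python3 look.py side s6 100 240 270 410
```

```text
t 6.5 pos [0.5823 0.0552 0.1614] yang -4.57 gap 0.0097 F [ 0.23 -0.16  0.04] M [ 0.12 -0.08  0.03] q [-0.11  0.26  1.66  0.01  1.21 -0.03] Rz [ 0.013  0.004 -1.   ]
scale 4.285714285714286
```

View pics/s6.png

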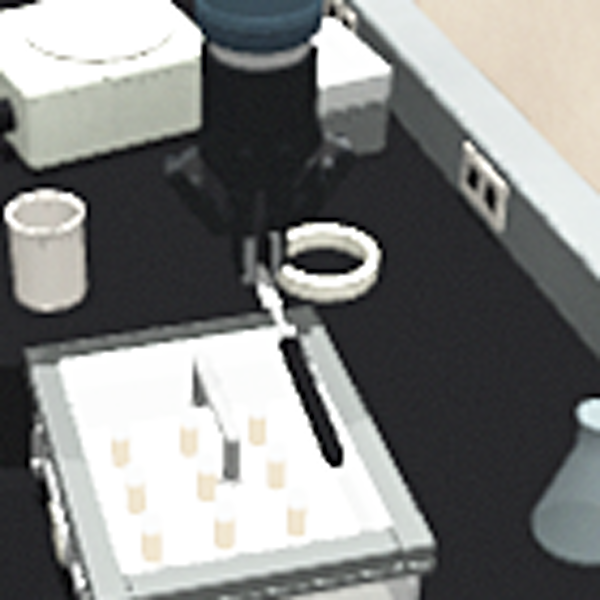

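The handle end at crop (335,460), i.e. pixel (348,207), is still nearly level. Easing further.

>>> {"method": "step_arm", "body": {
  "rows": [
    [0,0,0,0,0.97],
    [0,0,0,0,0.98],
    [0,0,0,0,0.99]
  ]
}}

```text
time_s: 6.85
tool_pos: [0.5842, 0.055, 0.165]
orientation: [[0.08, 0.997, 0.018], [0.997, -0.08, 0.003], [0.005, 0.017, -1.0]]
contact_force: [0.3, -0.5, -1.1]
finger_gap: 0.0098
```

```bash
python3 look.py side s7 100 240 270 410
```

```text
t 6.85 pos [0.5842 0.055  0.165 ] yang -4.57 gap 0.0098 F [ 0.31 -0.5  -1.12] M [ 0.06  0.   -0.01] q [-0.11  0.26  1.65  0.01  1.21 -0.03] Rz [ 0.018  0.003 -1.   ]
scale 4.285714285714286
```

View pics/s7.png

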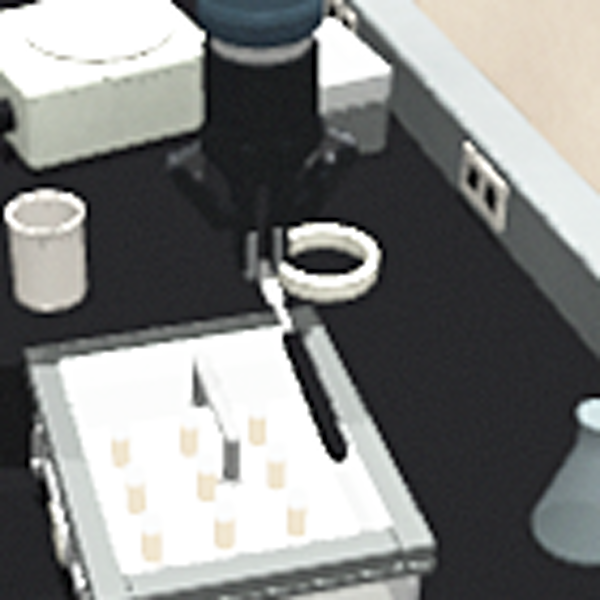

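>>> {"method": "step_arm", "body": {
  "rows": [
    [0,0,0,0,1.0],
    [0,0,0,0,1.02],
    [0,0,0,0,1.02]
  ]
}}

```text
time_s: 7.2
tool_pos: [0.5852, 0.0549, 0.1667]
orientation: [[0.08, 0.997, 0.021], [0.997, -0.08, 0.003], [0.005, 0.02, -1.0]]
contact_force: [-0.1, 0.4, -0.1]
finger_gap: 0.0099
```

```bash
python3 look.py side s8 100 240 270 410
```

```text
t 7.2 pos [0.5852 0.0549 0.1667] yang -4.57 gap 0.0099 F [-0.06  0.35 -0.15] M [ 0.13 -0.02  0.07] q [-0.11  0.26  1.65  0.01  1.21 -0.03] Rz [ 0.021  0.003 -1.   ]
scale 4.285714285714286
```

View pics/s8.png

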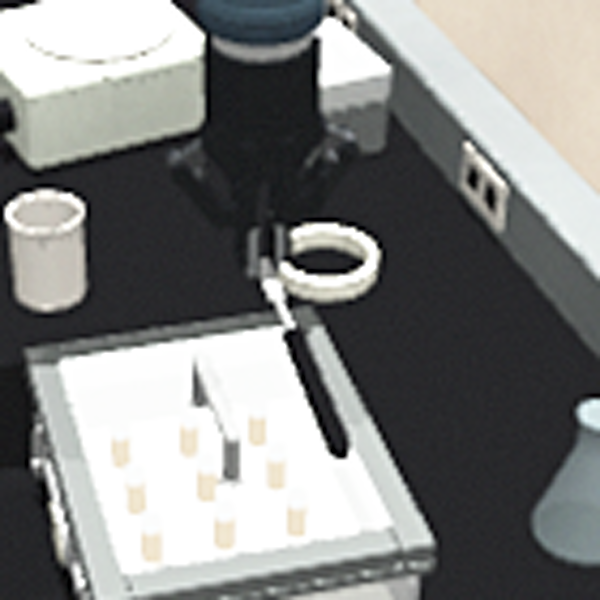

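>>> {"method": "step_arm", "body": {
  "rows": [
    [0,0,0,0,1.04],
    [0,0,0,0,1.06],
    [0,0,0,0,1.06]
  ]
}}

```text
time_s: 7.55
tool_pos: [0.5851, 0.0548, 0.1667]
orientation: [[0.079, 0.997, 0.021], [0.997, -0.08, 0.003], [0.004, 0.02, -1.0]]
contact_force: [0.5, 0.0, -0.3]
finger_gap: 0.0102
```

```bash
python3 look.py side s9 100 240 270 410
```

```text
t 7.55 pos [0.5851 0.0548 0.1667] yang -4.56 gap 0.0102 F [ 0.52  0.04 -0.27] M [-0.    0.01  0.01] q [-0.11  0.26  1.65  0.01  1.21 -0.03] Rz [ 0.021  0.003 -1.   ]
scale 4.285714285714286
```

View pics/s9.png

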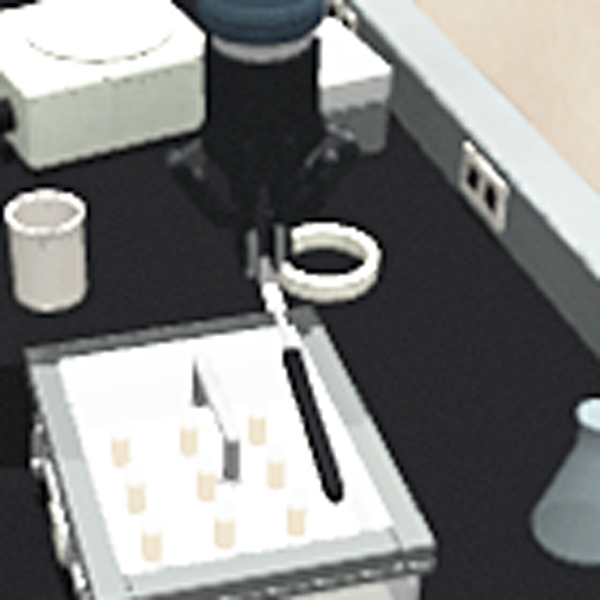

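It pivoted: the handle end dropped to crop (335,497), so it's on the lid. I'll keep this light grip and raise slowly so gravity keeps turning it.

>>> {"method": "step_arm", "body": {
  "rows": [
    [0,0,-1,0,1.06],
    [0,0,-1,0,1.06],
    [0,0,-1,0,1.06],
    [0,0,-1,0,1.06],
    [0,0,0,0,1.06]
  ]
}}

```text
time_s: 8.1
tool_pos: [0.5848, 0.0546, 0.2114]
orientation: [[0.08, 0.997, 0.022], [0.997, -0.08, 0.003], [0.004, 0.022, -1.0]]
contact_force: [-0.7, 1.0, 0.4]
finger_gap: 0.0106
```

```bash
python3 look.py side s10 100 240 270 410
```

```text
t 8.1 pos [0.5848 0.0546 0.2114] yang -4.57 gap 0.0106 F [-0.66  0.98  0.35] M [ 0.08 -0.03  0.03] q [-0.11  0.21  1.61  0.01  1.3  -0.03] Rz [ 0.022  0.003 -1.   ]
scale 4.285714285714286
```

View pics/s10.png

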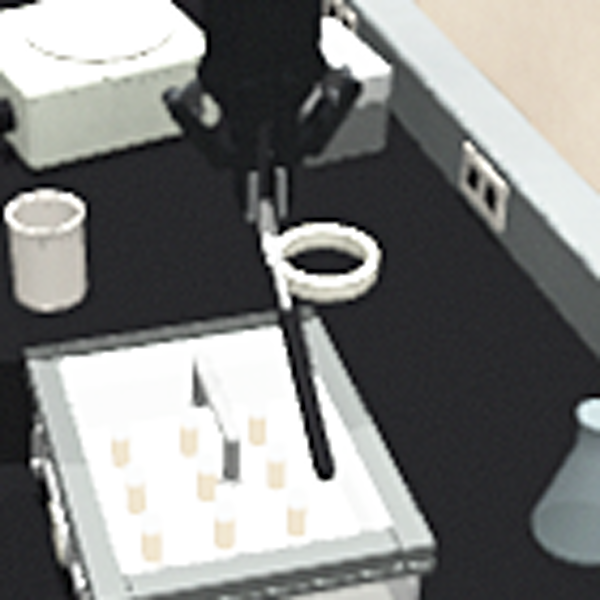

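Working: it's tilting, with the handle end now at crop (323,472). Raising more.

>>> {"method": "step_arm", "body": {
  "rows": [
    [0,0,-1,0,1.06],
    [0,0,-1,0,1.06],
    [0,0,-1,0,1.06],
    [0,0,-1,0,1.06],
    [0,0,-1,0,1.06],
    [0,0,0,0,1.06]
  ]
}}

```text
time_s: 8.75
tool_pos: [0.5832, 0.0546, 0.265]
orientation: [[0.079, 0.997, 0.021], [0.997, -0.08, 0.003], [0.004, 0.021, -1.0]]
contact_force: [0.1, 0.5, 1.9]
finger_gap: 0.0108
```

```bash
python3 look.py side s11 100 240 270 410
```

```text
t 8.75 pos [0.5832 0.0546 0.265 ] yang -4.56 gap 0.0108 F [0.14 0.49 1.89] M [0.18 0.02 0.03] q [-0.11  0.16  1.56  0.01  1.4  -0.03] Rz [ 0.021  0.003 -1.   ]
scale 4.285714285714286
```

View pics/s11.png

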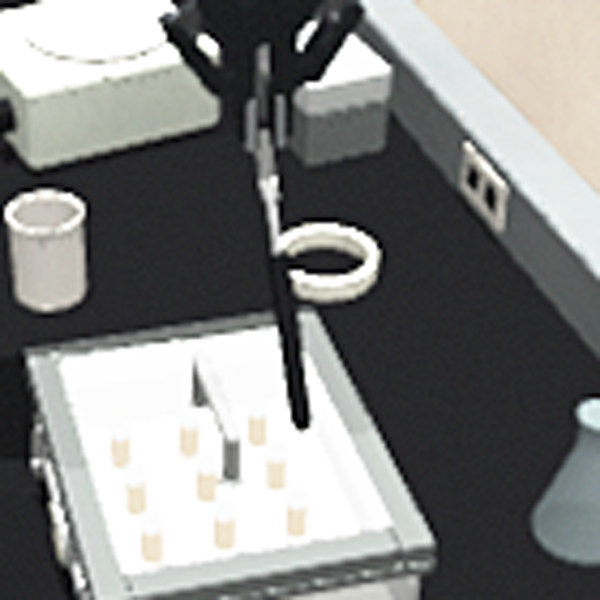

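>>> {"method": "step_arm", "body": {
  "rows": [
    [0,0,-1,0,1.05],
    [0,0,-1,0,1.05],
    [0,0,-1,0,1.05],
    [0,0,0,0,1.05]
  ]
}}

```text
time_s: 9.2
tool_pos: [0.5818, 0.0547, 0.296]
orientation: [[0.079, 0.997, 0.019], [0.997, -0.079, 0.003], [0.005, 0.018, -1.0]]
contact_force: [-0.3, 0.5, 5.5]
finger_gap: 0.0103
```

```bash
python3 look.py side s12 80 240 250 410
python3 -c "
from h import *
p=pickle.load(open('side.pkl','rb'))
for z in(.112,.13):print(ray(p,340.2,199.2,z))"
```

```text
t 9.2 pos [0.5818 0.0547 0.296 ] yang -4.56 gap 0.0103 F [-0.31  0.52  5.49] M [ 0.15 -0.    0.01] q [-0.11  0.14  1.52  0.01  1.46 -0.03] Rz [ 0.019  0.003 -1.   ]
scale 3.75
[ 0.5744 -0.0561  0.112 ]
[ 0.5663 -0.0767  0.13  ]
```

View pics/s12.png

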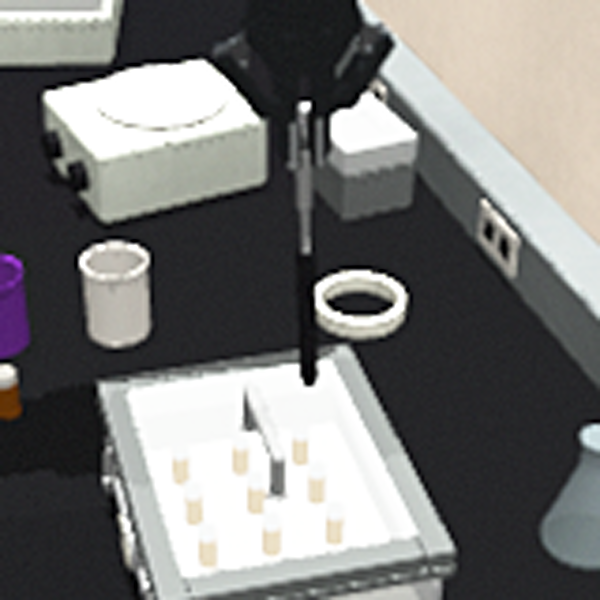

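It's nearly vertical now, with the handle end at crop (310,380). Firming the grip and raising clear.

>>> {"method": "step_arm", "body": {
  "rows": [
    [0,0,0,0,1.0],
    [0,0,-1,0,0.95],
    [0,0,-1,0,0.9],
    [0,0,-1.5,0,0.9],
    [0,0,0,0,0.9]
  ]
}}

```text
time_s: 9.75
tool_pos: [0.5807, 0.0545, 0.3326]
orientation: [[0.08, 0.997, 0.017], [0.997, -0.08, 0.003], [0.005, 0.017, -1.0]]
contact_force: [0.3, -0.2, -0.3]
finger_gap: 0.0094
```

```bash
python3 look.py side s13 60 220 250 410; python3 look.py top t13 100 300 150 400
```

```text
t 9.75 pos [0.5807 0.0545 0.3326] yang -4.57 gap 0.0094 F [ 0.35 -0.21 -0.32] M [-0.   -0.04  0.04] q [-0.11  0.12  1.47  0.01  1.53 -0.03] Rz [ 0.017  0.003 -1.   ]
scale 3.75
t 9.8 pos [0.5802 0.0546 0.3311] yang -4.57 gap 0.0093 F [ 0.04  0.23 -1.04] M [-0.03  0.03  0.02] q [-0.11  0.12  1.47  0.01  1.53 -0.03] Rz [ 0.015  0.004 -1.   ]
scale 3.0
```

View pics/s13.png

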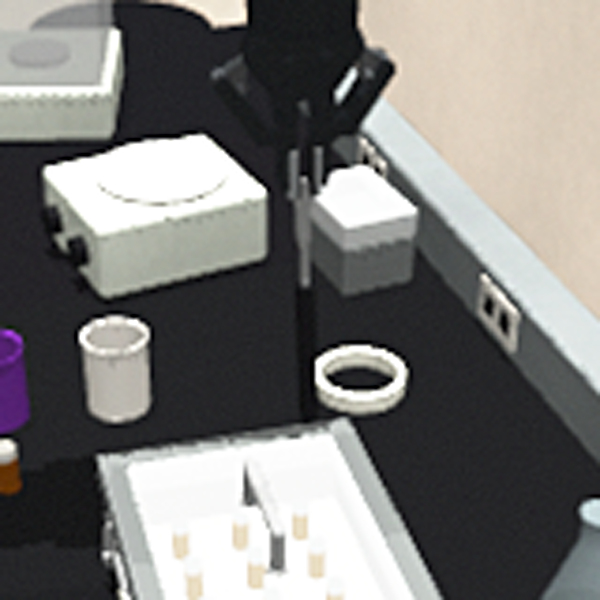

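View pics/t13.png

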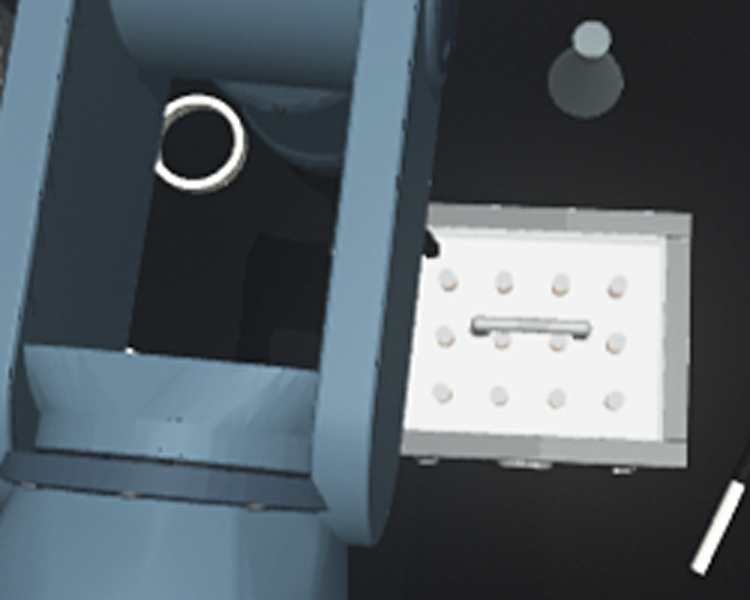

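```bash
python3 -c "
from h import *
s=pickle.load(open('side.pkl','rb'));t=pickle.load(open('top.pkl','rb'))
for z in(.12,.13,.14,.15):print(z,ray(s,332.1,170.7,z),ray(t,295,181.5,z))
go([.487,.312,.33],None)"
```

```text
0.12 [0.5952 0.0725 0.12  ] [0.5906 0.0341 0.12  ]
0.13 [0.5903 0.059  0.13  ] [0.5884 0.0334 0.13  ]
0.14 [0.5855 0.0456 0.14  ] [0.5862 0.0326 0.14  ]
0.15 [0.5806 0.0321 0.15  ] [0.584  0.0319 0.15  ]
t 9.85 pos [0.5798 0.0546 0.33  ] yang -4.57 gap 0.0094 F [ 0.2  -0.24 -0.41] M [0.01 0.02 0.03] q [-0.11  0.12  1.47  0.01  1.53 -0.03] Rz [ 0.014  0.004 -1.   ]
tool shift cm [ 24.92 -11.3   -0.03]
```

Triangulating gives the handle end at about (0.584, 0.033, 0.148), so it hangs about 7° from vertical and is clear of the lid. Carrying it to the beaker.

>>> {"method": "step_arm", "body": {
  "rows": [
    [1.5,-0.7,0,0,0.9],
    [2.5,-1.1,0,0,0.9],
    [3,-1.3,0,0,0.9],
    [3,-1.3,0,0,0.9],
    [3,-1.3,0,0,0.9],
    [3,-1.3,0,0,0.9],
    [3,-1.3,0,0,0.9],
    [2.5,-1.1,0,0,0.9],
    [2,-0.9,0,0,0.9],
    [1,-0.5,0,0,0.9],
    [0,0,0,0,0.9]
  ]
}}

```text
time_s: 10.95
tool_pos: [0.478, 0.3234, 0.3199]
orientation: [[0.079, 0.997, -0.004], [0.997, -0.079, 0.004], [0.003, -0.005, -1.0]]
contact_force: [-0.0, -0.6, -0.9]
finger_gap: 0.0092
```

```bash
python3 look.py side s14 60 220 180 340; python3 look.py top t14 140 310 110 310
python3 -c "
from h import *
go([.483,.334,.33],-4.5)"
```

```text
t 10.95 pos [0.478  0.3234 0.3199] yang -4.51 gap 0.0092 F [-0.04 -0.65 -0.94] M [-0.   -0.02  0.01] q [0.39 0.13 1.49 0.   1.53 0.47] Rz [-0.004  0.004 -1.   ]
scale 3.75
t 11.0 pos [0.4784 0.3227 0.3198] yang -4.55 gap 0.0091 F [-0.7  -0.51 -0.74] M [ 0.02 -0.07 -0.  ] q [0.39 0.13 1.49 0.   1.53 0.46] Rz [-0.004  0.003 -1.   ]
scale 3.5294117647058822
t 11.05 pos [0.479  0.3218 0.32  ] yang -4.62 gap 0.0092 F [ 0.18 -0.13 -0.47] M [-0.04  0.01  0.02] q [0.38 0.13 1.49 0.   1.53 0.46] Rz [-0.004  0.003 -1.   ]
tool shift cm [ 1.25  0.3  -1.  ]
turn -0.002
```

View pics/s14.png

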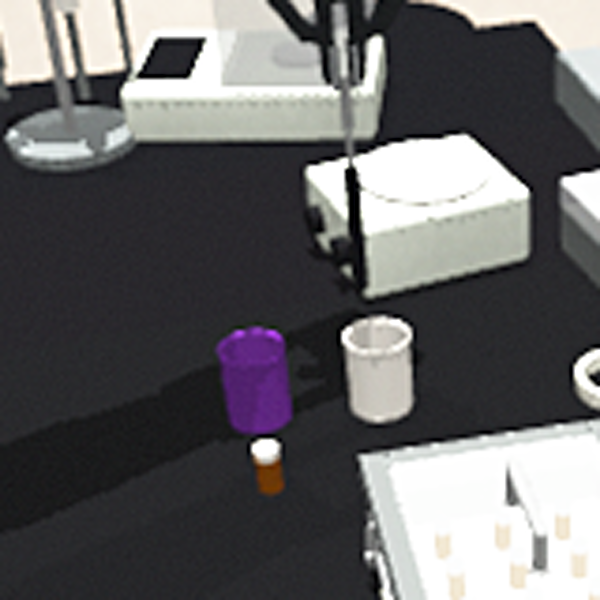

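View pics/t14.png

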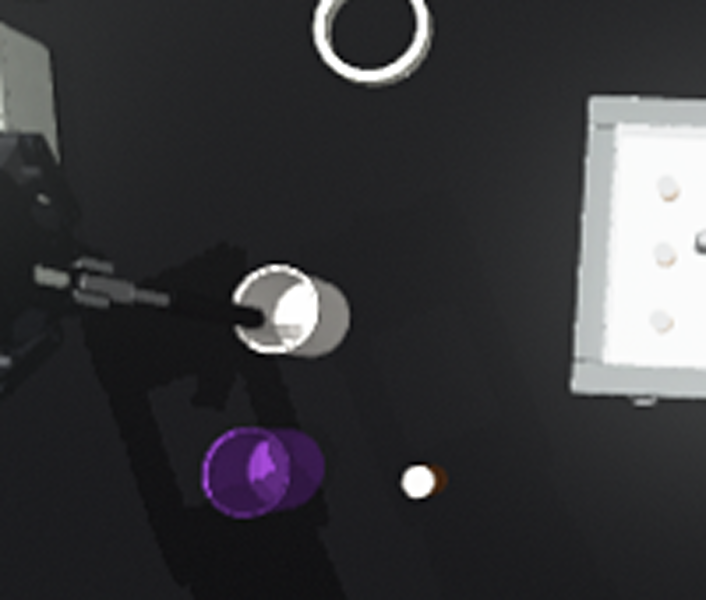

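```bash
python3 -c "
from h import *
s=pickle.load(open('side.pkl','rb'));t=pickle.load(open('top.pkl','rb'))
for z in(.11,.12,.13,.14):print(z,ray(s,276.5,136.5,z),ray(t,182.8,229.8,z))
print(ray(s,280.8,149.3,.078),ray(t,110+276/3.529,140+309/3.529,.078))"
```

```text
0.11 [0.4835 0.346  0.11  ] [0.478  0.3124 0.11  ]
0.12 [0.4802 0.3289 0.12  ] [0.4771 0.3086 0.12  ]
0.13 [0.477  0.3118 0.13  ] [0.4762 0.3047 0.13  ]
0.14 [0.4738 0.2947 0.14  ] [0.4753 0.3009 0.14  ]
[0.4881 0.3091 0.078 ] [0.4864 0.3111 0.078 ]
```

The handle end is at about (0.476, 0.304, 0.135) and the rim centre at (0.487, 0.310). Shifting about 8 and 10 mm, then starting the descent.

>>> {"method": "step_arm", "body": {
  "rows": [
    [0.8,1.0,0,0,0.9],
    [0,0,0,0,0.9],
    [0,0,1,0,0.9],
    [0,0,2,0,0.9],
    [0,0,2,0,0.9],
    [0,0,1,0,0.9],
    [0,0,0,0,0.9]
  ]
}}

```text
time_s: 11.75
tool_pos: [0.4909, 0.3224, 0.256]
orientation: [[0.089, 0.996, -0.005], [0.996, -0.089, 0.0], [-0.0, -0.005, -1.0]]
contact_force: [0.4, -0.1, 0.5]
finger_gap: 0.0094
```

```bash
python3 look.py side s15 80 200 220 340; python3 look.py top t15 190 270 140 240
python3 -c "
from h import *
go([.490,.328,.26],-4.5)"
```

```text
t 11.75 pos [0.4909 0.3224 0.256 ] yang -5.08 gap 0.0094 F [ 0.37 -0.1   0.52] M [-0.04 -0.    0.02] q [0.38 0.19 1.55 0.   1.41 0.47] Rz [-0.005  0.    -1.   ]
scale 5.0
t 11.8 pos [0.4912 0.3226 0.2568] yang -5.08 gap 0.0097 F [ 0.96 -0.26 -0.73] M [-0.    0.01  0.04] q [0.38 0.19 1.54 0.   1.41 0.47] Rz [-0.004  0.001 -1.   ]
scale 5
t 11.85 pos [0.4917 0.323  0.2579] yang -5.07 gap 0.0094 F [ 0.81  0.02 -0.58] M [-0.02 -0.06 -0.04] q [0.38 0.19 1.54 0.   1.41 0.47] Rz [-0.002  0.001 -1.   ]
tool shift cm [ 0.48 -0.21 -0.21]
turn -0.01
```

View pics/s15.png

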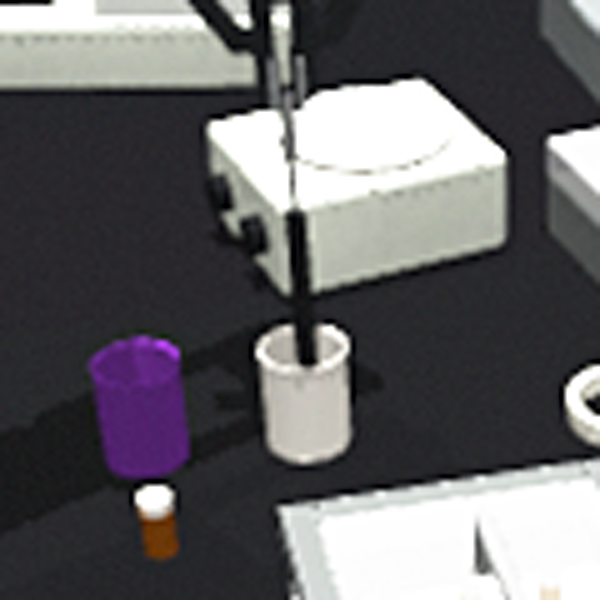

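View pics/t15.png

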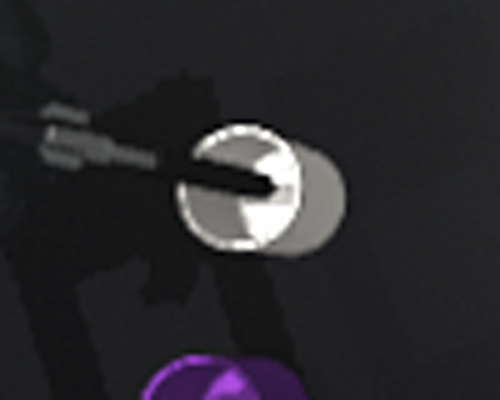

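The handle is entering the beaker (side crop, end below the rim at about (308,360)). From above its end sits about 15 mm right of centre, so I shift left 10 mm and lower.

>>> {"method": "step_arm", "body": {
  "rows": [
    [0.6,0,0,0,0.9],
    [0.5,0,0.5,0,0.9],
    [0,0,1.5,0,0.9],
    [0,0,1.5,0,0.9],
    [0,0,0.5,0,0.9],
    [0,0,0,0,0.9]
  ]
}}

```text
time_s: 12.45
tool_pos: [0.4938, 0.3359, 0.217]
orientation: [[0.088, 0.996, 0.002], [0.996, -0.088, 0.003], [0.003, 0.002, -1.0]]
contact_force: [-0.3, -0.3, -1.1]
finger_gap: 0.0094
```

```bash
python3 look.py side s16 80 200 220 340; python3 look.py top t16 190 270 140 240
```

```text
t 12.45 pos [0.4938 0.3359 0.217 ] yang -5.03 gap 0.0094 F [-0.27 -0.25 -1.14] M [-0.03 -0.02 -0.  ] q [0.4  0.24 1.57 0.   1.33 0.48] Rz [ 0.002  0.003 -1.   ]
scale 5.0
t 12.5 pos [0.4938 0.3359 0.2172] yang -5.03 gap 0.0094 F [ 0.    0.04 -0.31] M [ 0.01 -0.04 -0.02] q [0.4  0.24 1.57 0.   1.33 0.48] Rz [ 0.002  0.003 -1.   ]
scale 5
```

View pics/s16.png

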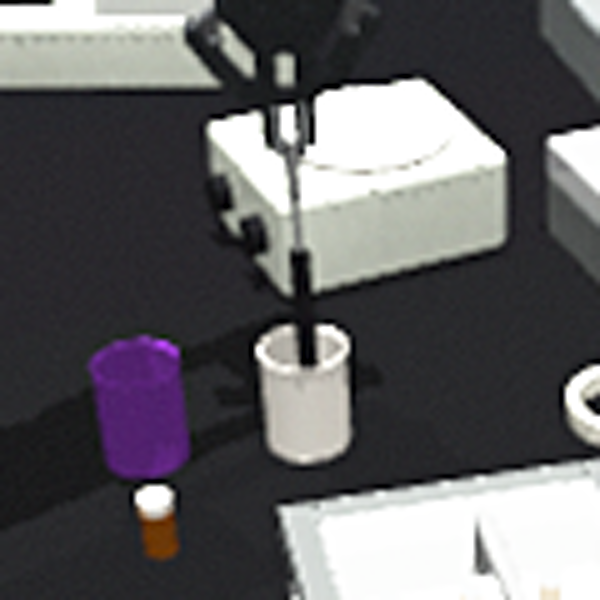

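View pics/t16.png

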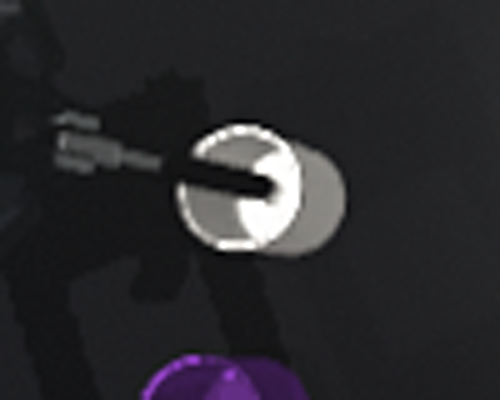

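>>> {"method": "step_arm", "body": {
  "rows": [
    [0,0,1,0,0.9],
    [0,0,0.8,0,0.9],
    [0,0,0.5,0,0.9],
    [0,0,0,0,0.9]
  ]
}}

```text
time_s: 12.95
tool_pos: [0.4953, 0.3363, 0.1944]
orientation: [[0.088, 0.996, 0.006], [0.996, -0.088, 0.005], [0.005, 0.005, -1.0]]
contact_force: [0.5, 0.3, -0.3]
finger_gap: 0.0096
```

```bash
python3 -c "
from h import *
go(None)"
```

```text
t 12.95 pos [0.4953 0.3363 0.1944] yang -5.06 gap 0.0096 F [ 0.47  0.34 -0.34] M [-0.01  0.02 -0.04] q [0.4  0.26 1.59 0.   1.29 0.48] Rz [ 0.006  0.005 -1.   ]
```

>>> {"method": "step_arm", "body": {
  "rows": [
    [0,-0.3,0.4,0,0.9],
    [0,0,0.3,0,0.9],
    [0,0,0,0,0.9]
  ]
}}

```text
time_s: 13.25
tool_pos: [0.4972, 0.3394, 0.1947]
orientation: [[0.088, 0.996, 0.02], [0.996, -0.088, 0.012], [0.014, 0.018, -1.0]]
contact_force: [-1.3, -0.6, -0.7]
finger_gap: 0.0094
```

```bash
python3 look.py side s17 80 200 220 340
```

```text
t 13.25 pos [0.4972 0.3394 0.1947] yang -5.07 gap 0.0094 F [-1.32 -0.58 -0.69] M [ 0.    0.02 -0.01] q [0.4  0.26 1.59 0.   1.27 0.49] Rz [ 0.02   0.012 -1.   ]
scale 5.0
```

View pics/s17.png

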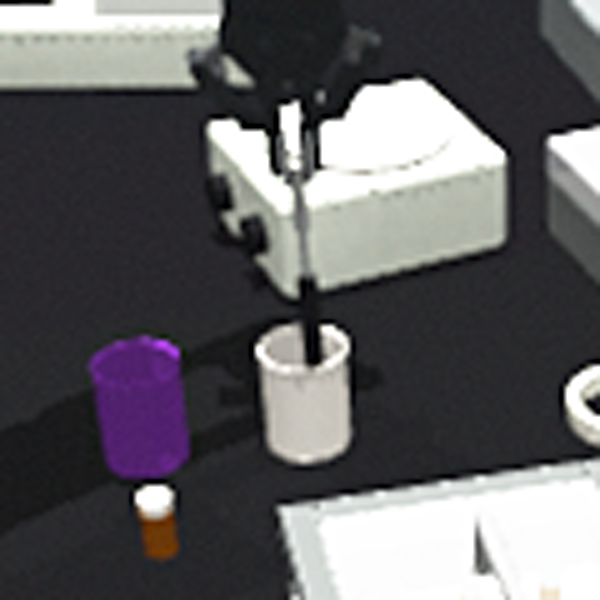

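>>> {"method": "step_arm", "body": {
  "rows": [
    [0,0,0.3,0,0.9],
    [0,0,0.3,0,0.9]
  ]
}}

```text
time_s: 13.5
tool_pos: [0.5002, 0.3413, 0.1935]
orientation: [[0.088, 0.996, 0.028], [0.996, -0.088, 0.017], [0.019, 0.026, -0.999]]
contact_force: [-1.4, 1.0, 16.7]
finger_gap: 0.0094
```

```bash
python3 look.py top t17 190 270 140 240
```

```text
t 13.5 pos [0.5002 0.3413 0.1935] yang -5.07 gap 0.0094 F [-1.42  1.01 16.65] M [ 0.18  0.21 -0.01] q [0.4  0.26 1.59 0.   1.26 0.49] Rz [ 0.028  0.017 -0.999]
scale 5
```

View pics/t17.png

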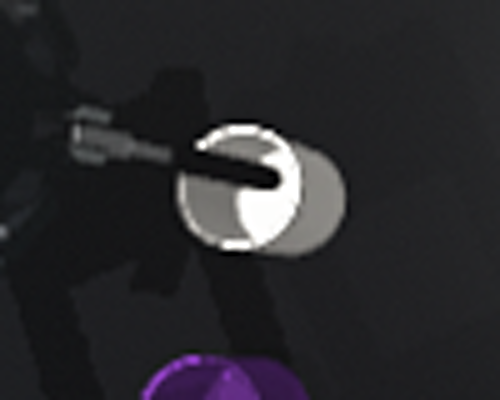

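The floor is reached (16.7 N up). I'll back off slightly, then ease open.

>>> {"method": "step_arm", "body": {
  "rows": [
    [0,0,-0.2,0,1.0],
    [0,0,0,0,1.05],
    [0,0,0,0,1.07],
    [0,0,0,0,1.1],
    [0,0,0,0,1.2],
    [0,0,0,0,1.5],
    [0,0,0,0,2.5],
    [0,0,0,0,4],
    [0,0,0,0,4]
  ]
}}

```text
time_s: 14.45
tool_pos: [0.4989, 0.3406, 0.1933]
orientation: [[0.088, 0.996, 0.025], [0.996, -0.088, 0.015], [0.017, 0.023, -1.0]]
contact_force: [-0.1, -0.2, -0.1]
finger_gap: 0.04
```

```bash
python3 look.py side s18 60 200 210 350
```

```text
t 14.45 pos [0.4989 0.3406 0.1933] yang -5.08 gap 0.04 F [-0.08 -0.24 -0.09] M [ 0.01 -0.01  0.03] q [0.4  0.26 1.59 0.   1.26 0.49] Rz [ 0.025  0.015 -1.   ]
scale 4.285714285714286
```

View pics/s18.png

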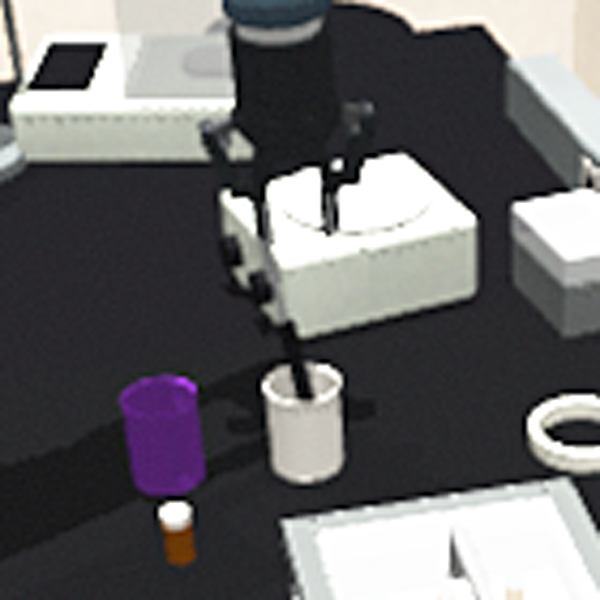

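Released. The handle sits in the beaker, leaning left against the rim at crop (290,360). Raising clear.

>>> {"method": "step_arm", "body": {
  "rows": [
    [0,0,-1,0,4],
    [0,0,-2,0,4],
    [0,0,-3,0,4],
    [0,0,-3,0,4],
    [0,0,0,0,4]
  ]
}}

```text
time_s: 15.0
tool_pos: [0.4963, 0.3391, 0.2886]
orientation: [[0.088, 0.996, 0.024], [0.996, -0.088, 0.015], [0.017, 0.023, -1.0]]
contact_force: [0.1, 0.1, 0.1]
finger_gap: 0.0402
```

```bash
python3 look.py side s19 60 200 210 350;python3 -c "
from h import *
go([.5185,-.044,.26],-3.5)"
```

```text
t 15.0 pos [0.4963 0.3391 0.2886] yang -5.07 gap 0.0402 F [0.08 0.13 0.11] M [-0.01 -0.01  0.03] q [0.4  0.18 1.5  0.   1.44 0.49] Rz [ 0.024  0.015 -1.   ]
scale 4.285714285714286
t 15.05 pos [0.4955 0.3387 0.2863] yang -5.08 gap 0.0403 F [-0.49  0.68 -0.05] M [ 0.02 -0.03  0.01] q [0.4  0.18 1.5  0.   1.44 0.49] Rz [ 0.021  0.014 -1.   ]
tool shift cm [-37.96   5.62   2.16]
turn -0.027
```

View pics/s19.png

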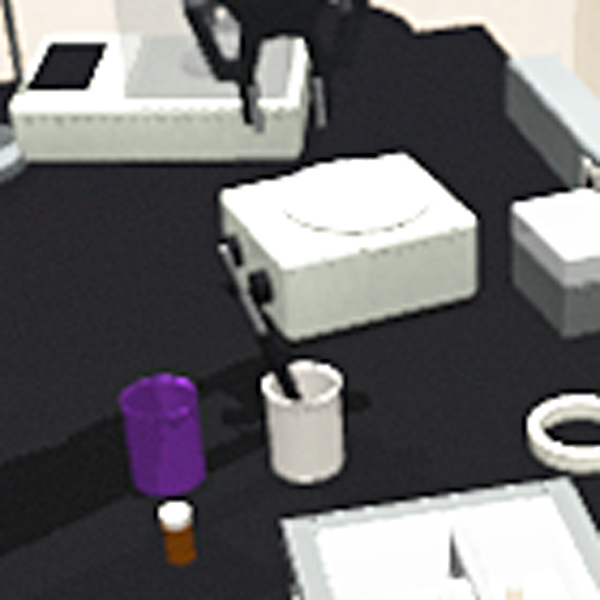

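The spatula stands in the beaker, blade up at crop (225,250). Going to the lid handle.

>>> {"method": "step_arm", "body": {
  "rows": [
    [-2,0.3,0,-0.027,4],
    [-4,0.6,0,0,4],
    [-4,0.6,0,0,4],
    [-4,0.6,0,0,4],
    [-4,0.6,0,0,4],
    [-4,0.6,0,0,4],
    [-4,0.6,0,0,4],
    [-4,0.6,0,0,4],
    [-4,0.6,0,0,4],
    [-3,0.4,0,0,4],
    [-1,0,0,0,4],
    [0,0,0,0,4]
  ]
}}

```text
time_s: 16.25
tool_pos: [0.5223, -0.0566, 0.2719]
orientation: [[0.057, 0.998, 0.008], [0.998, -0.057, 0.016], [0.016, 0.007, -1.0]]
contact_force: [0.4, 0.7, -0.6]
finger_gap: 0.0401
```

```bash
python3 -c "
from h import *
go([.5185,-.044,.2],-3.5)"
```

```text
t 16.25 pos [ 0.5223 -0.0566  0.2719] yang -3.28 gap 0.0401 F [ 0.41  0.73 -0.6 ] M [ 0.01  0.03 -0.01] q [-0.34  0.03  1.69  0.02  1.42 -0.29] Rz [ 0.008  0.016 -1.   ]
tool shift cm [ 1.12 -0.5   7.2 ]
turn 0.004
```

>>> {"method": "step_arm", "body": {
  "rows": [
    [1.1,-0.5,2,0,4],
    [0,0,3,0,4],
    [0,0,2,0,4],
    [0,0,0,0,4]
  ]
}}

```text
time_s: 16.65
tool_pos: [0.5177, -0.0387, 0.1998]
orientation: [[0.055, 0.998, 0.008], [0.998, -0.055, 0.018], [0.019, 0.007, -1.0]]
contact_force: [-0.3, 0.5, 0.6]
finger_gap: 0.0401
```

```bash
python3 look.py side s20 120 260 260 400;python3 -c "
from h import *
go([.5185,-.044,.121],-3.5)"
```

```text
t 16.65 pos [ 0.5177 -0.0387  0.1998] yang -3.14 gap 0.0401 F [-0.34  0.5   0.59] M [-0.03  0.03 -0.  ] q [-0.32  0.08  1.78  0.02  1.27 -0.27] Rz [ 0.008  0.018 -1.   ]
scale 4.285714285714286
t 16.7 pos [ 0.5185 -0.039   0.2012] yang -3.12 gap 0.0399 F [ 0.21 -0.25  0.06] M [0.06 0.05 0.02] q [-0.32  0.08  1.78  0.02  1.28 -0.27] Rz [ 0.009  0.018 -1.   ]
tool shift cm [-0.65 -0.04  8.01]
turn 0.007
```

View pics/s20.png

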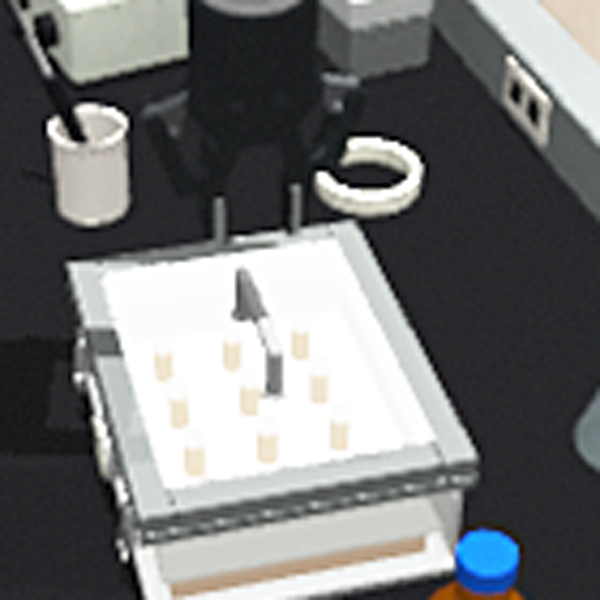

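Fingers straddle the bar in x. Lowering onto it and gripping.

>>> {"method": "step_arm", "body": {
  "rows": [
    [-0.4,0,2,0,4],
    [0,0,3,0,4],
    [0,0,2,0,4],
    [0,0,0.9,0,4],
    [0,0,0,0,4]
  ]
}}

```text
time_s: 17.2
tool_pos: [0.5242, -0.0388, 0.1276]
orientation: [[0.049, 0.999, 0.02], [0.999, -0.049, 0.015], [0.016, 0.02, -1.0]]
contact_force: [-0.3, 0.4, -0.1]
finger_gap: 0.04
```

```bash
python3 look.py side s21 120 260 260 400;python3 -c "
from h import *
go([.5185,-.044,.121],-3.5)"
```

```text
t 17.2 pos [ 0.5242 -0.0388  0.1276] yang -2.83 gap 0.04 F [-0.25  0.4  -0.13] M [ 0.03 -0.03 -0.04] q [-0.31  0.18  1.84  0.02  1.11 -0.27] Rz [ 0.02   0.015 -1.   ]
scale 4.285714285714286
t 17.25 pos [ 0.5248 -0.039   0.1284] yang -2.84 gap 0.0398 F [ 0.29 -0.46  0.25] M [0.   0.04 0.03] q [-0.31  0.18  1.83  0.02  1.11 -0.27] Rz [ 0.022  0.015 -1.   ]
tool shift cm [-0.54 -0.62  0.72]
turn 0.012
```

View pics/s21.png

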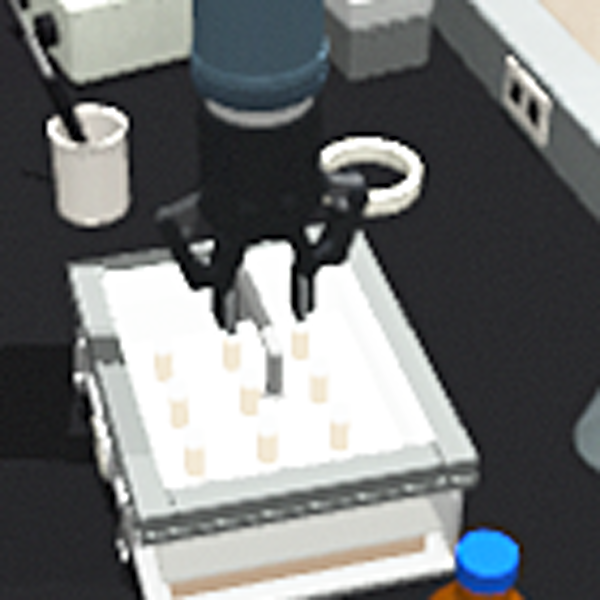

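>>> {"method": "step_arm", "body": {
  "rows": [
    [-0.5,-0.6,0.5,0.012,3.5],
    [0,0,0.2,0,2.5],
    [0,0,0,0,2]
  ]
}}

```text
time_s: 17.55
tool_pos: [0.5204, -0.0444, 0.1242]
orientation: [[0.062, 0.998, 0.027], [0.998, -0.062, 0.013], [0.015, 0.026, -1.0]]
contact_force: [0.2, -0.5, 1.2]
finger_gap: 0.02
```

```bash
python3 look.py side s22 150 230 290 390;python3 -c "
from h import *
go([.5185,-.044,.121],-3.5)"
```

```text
t 17.55 pos [ 0.5204 -0.0444  0.1242] yang -3.56 gap 0.02 F [ 0.22 -0.45  1.19] M [0.01 0.02 0.  ] q [-0.33  0.17  1.85  0.02  1.1  -0.27] Rz [ 0.027  0.013 -1.   ]
scale 5
t 17.6 pos [ 0.5204 -0.0444  0.1243] yang -3.55 gap 0.02 F [0.64 0.27 0.39] M [-0.02  0.02 -0.07] q [-0.33  0.17  1.85  0.02  1.1  -0.27] Rz [ 0.027  0.013 -1.   ]
tool shift cm [ 0.02 -0.2   0.32]
turn -0.001
```

View pics/s22.png

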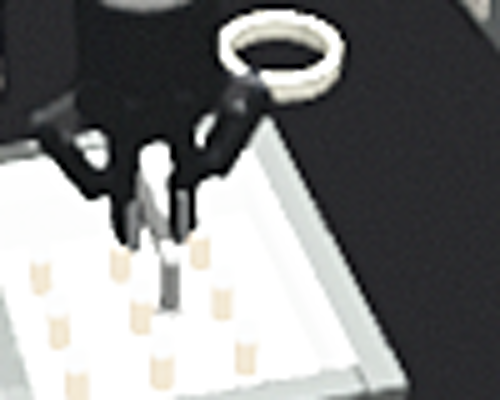

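>>> {"method": "step_arm", "body": {
  "rows": [
    [0,-0.1,0.2,0,1.6],
    [0,0,0,0,0.8],
    [0,0,0,0,0.8],
    [0,0,0,0,0.8],
    [0,0,0,0,0.8]
  ],
  "grip_force": 70
}}

```text
time_s: 18.1
tool_pos: [0.5197, -0.0446, 0.1228]
orientation: [[0.062, 0.998, 0.028], [0.998, -0.062, 0.013], [0.014, 0.027, -1.0]]
contact_force: [-0.2, -0.5, -0.1]
finger_gap: 0.0095
```

```bash
python3 -c "
from h import *
go(None)"
```

```text
t 18.1 pos [ 0.5197 -0.0446  0.1228] yang -3.57 gap 0.0095 F [-0.16 -0.48 -0.1 ] M [-0.01  0.   -0.04] q [-0.33  0.17  1.85  0.02  1.09 -0.27] Rz [ 0.028  0.013 -1.   ]
```

Gripped the bar. Pulling gently in small steps.

>>> {"method": "step_arm", "body": {
  "rows": [
    [0,0,-0.15,0,0.8],
    [0,0,-0.2,0,0.8],
    [0,0,-0.2,0,0.8]
  ]
}}

```text
time_s: 18.4
tool_pos: [0.518, -0.0439, 0.1256]
orientation: [[0.062, 0.998, 0.024], [0.998, -0.062, 0.014], [0.016, 0.023, -1.0]]
contact_force: [3.5, -0.5, -11.5]
finger_gap: 0.0095
```

```bash
python3 -c "
from h import *
go(None)"
```

```text
t 18.4 pos [ 0.518  -0.0439  0.1256] yang -3.58 gap 0.0095 F [  3.47  -0.46 -11.5 ] M [-0.11 -0.51 -0.06] q [-0.33  0.17  1.85  0.02  1.1  -0.27] Rz [ 0.024  0.014 -1.   ]
```

>>> {"method": "step_arm", "body": {
  "rows": [
    [0,0,-0.2,0,0.8],
    [0,0,-0.2,0,0.8]
  ]
}}

```text
time_s: 18.6
tool_pos: [0.517, -0.0435, 0.1288]
orientation: [[0.062, 0.998, 0.022], [0.998, -0.063, 0.015], [0.017, 0.021, -1.0]]
contact_force: [0.7, 0.2, -6.3]
finger_gap: 0.0096
```

```bash
python3 -c "
from h import *
go(None)"
```

```text
t 18.6 pos [ 0.517  -0.0435  0.1288] yang -3.59 gap 0.0096 F [ 0.67  0.16 -6.31] M [-0.19 -0.13 -0.09] q [-0.33  0.16  1.85  0.02  1.11 -0.27] Rz [ 0.022  0.015 -1.   ]
```

>>> {"method": "step_arm", "body": {
  "rows": [
    [0,0.02,-0.2,0,0.8],
    [0,0.02,-0.2,0,0.8],
    [0,0,0,0,0.8]
  ]
}}

```text
time_s: 18.9
tool_pos: [0.5176, -0.0445, 0.1346]
orientation: [[0.062, 0.998, 0.023], [0.998, -0.062, 0.013], [0.015, 0.022, -1.0]]
contact_force: [0.2, 0.7, -3.6]
finger_gap: 0.0092
```

```bash
python3 -c "
from h import *
go([.5195,-.0445,.1478],-3.57)"
```

```text
t 18.9 pos [ 0.5176 -0.0445  0.1346] yang -3.55 gap 0.0092 F [ 0.22  0.71 -3.63] M [-0.06  0.06 -0.04] q [-0.33  0.15  1.85  0.02  1.12 -0.27] Rz [ 0.023  0.013 -1.   ]
tool shift cm [ 0.03  0.22 -1.31]
turn 0.0
```

Free at about 12 mm up: the force is 3.6 N, just the lid's weight. Raising to 25 mm.

>>> {"method": "step_arm", "body": {
  "rows": [
    [0,0.06,-0.3,0,0.8],
    [0,0.06,-0.4,0,0.8],
    [0,0.06,-0.4,0,0.8],
    [0,0,-0.15,0,0.8],
    [0,0,0,0,0.8],
    [0,0,0,0,0.8]
  ]
}}

```text
time_s: 19.5
tool_pos: [0.5199, -0.0446, 0.1497]
orientation: [[0.062, 0.998, 0.025], [0.998, -0.062, 0.014], [0.015, 0.024, -1.0]]
contact_force: [-0.1, 0.4, -3.7]
finger_gap: 0.0092
```

```bash
python3 look.py side s23 100 270 220 420;python3 look.py top t23 100 330 100 460;python3 -c "
from h import *
go([.5195,-.0445,.1478],-3.57)"
```

```text
t 19.5 pos [ 0.5199 -0.0446  0.1497] yang -3.56 gap 0.0092 F [-0.13  0.43 -3.69] M [-0.03 -0.01  0.09] q [-0.33  0.14  1.83  0.02  1.15 -0.27] Rz [ 0.025  0.014 -1.   ]
scale 3.5294117647058822
t 19.55 pos [ 0.5199 -0.0445  0.1497] yang -3.56 gap 0.0096 F [ 0.27  0.19 -4.62] M [-0.03  0.03 -0.03] q [-0.33  0.14  1.83  0.02  1.15 -0.27] Rz [ 0.025  0.014 -1.   ]
scale 2.2222222222222223
t 19.6 pos [ 0.5198 -0.0446  0.1496] yang -3.56 gap 0.0095 F [ 0.78 -0.01 -4.1 ] M [-0.07  0.02 -0.  ] q [-0.33  0.14  1.83  0.02  1.15 -0.27] Rz [ 0.024  0.014 -1.   ]
tool shift cm [ 0.   -0.04  0.18]
turn 0.0
```

View pics/s23.png

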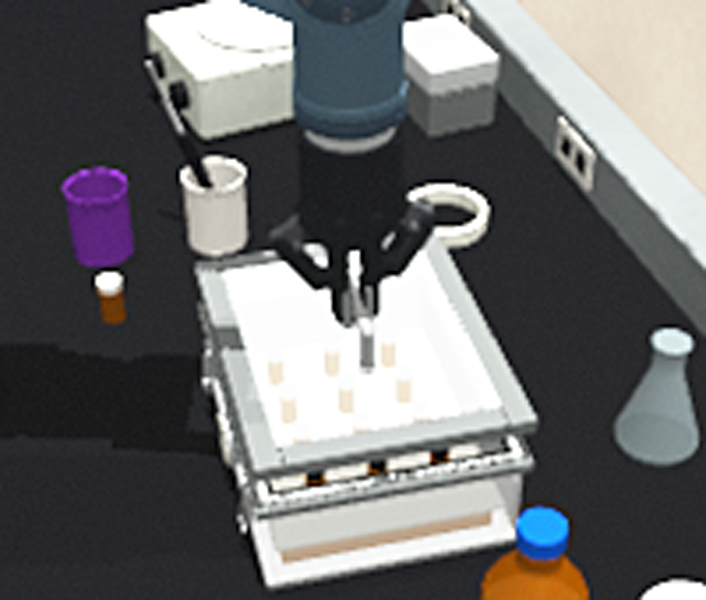

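View pics/t23.png

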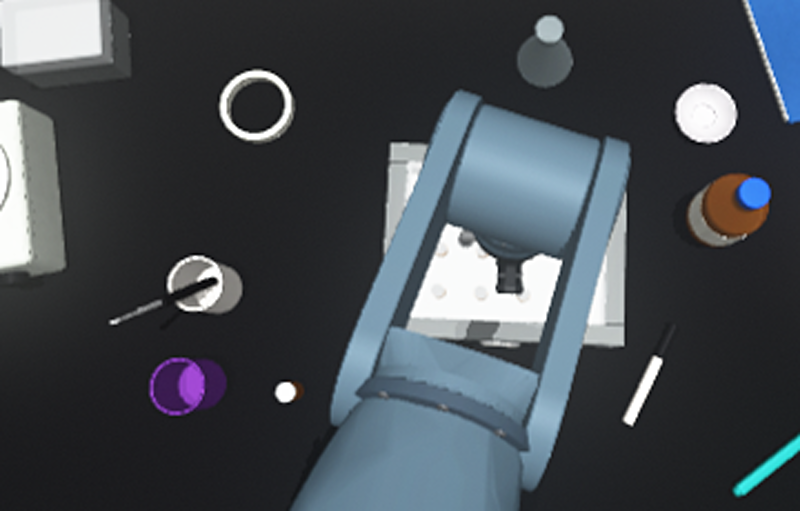

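Lid is 27 mm up. The beaker, spatula and bystanders are where they should be. Trimming down 2 mm and checking level.

>>> {"method": "step_arm", "body": {
  "rows": [
    [0,0,0.17,0,0.8],
    [0,0,0,0,0.8],
    [0,0,0,0,0.8]
  ]
}}

```text
time_s: 19.9
tool_pos: [0.5195, -0.0444, 0.1472]
orientation: [[0.062, 0.998, 0.023], [0.998, -0.062, 0.014], [0.015, 0.022, -1.0]]
contact_force: [1.0, -0.0, -3.9]
finger_gap: 0.0098
```

Run:
```python
from h import *
from bench import robot;import cv2
go([.5195,-.0445,.1478])
p=robot.capture('side');im=p['pixels'][:,:,::-1].copy()
c=im[155:260,265:385];c=cv2.resize(c,None,fx=6,fy=6,interpolation=cv2.INTER_CUBIC)
# lid axes: centre (.5187,-.0437); y axis (.0615,.998)
ctr=np.array([.5187,-.0437]);ly=np.array([-.0,0]);a=np.radians(-3.5);X=np.array([np.cos(a),np.sin(a)]);Y=np.array([-np.sin(a),np.cos(a)])
for z,col in((.131,(0,0,255)),(.092,(255,0,0))):
    P=[]
    for sx,sy in((-1,-1),(1,-1),(1,1),(-1,1)):
        q=ctr+sx*.106*X+sy*.131*Y; P.append((proj(p,[*q,z])-[265,155]+.5)*6)
    print(z,np.round(P).tolist())
    cv2.polylines(c,[np.int32(P)],True,col,1)
cv2.imwrite('pics/level.png',c)
```

```text
t 19.9 pos [ 0.5195 -0.0444  0.1472] yang -3.56 gap 0.0098 F [ 0.98 -0.01 -3.88] M [0.01 0.01 0.05] q [-0.33  0.14  1.83  0.02  1.15 -0.27] Rz [ 0.023  0.014 -1.   ]
tool shift cm [-0.01  0.   -0.06]
0.131 [[164.0, 476.0], [648.0, 389.0], [469.0, 58.0], [61.0, 119.0]]
0.092 [[168.0, 542.0], [641.0, 455.0], [467.0, 120.0], [67.0, 182.0]]
```

View pics/level.png

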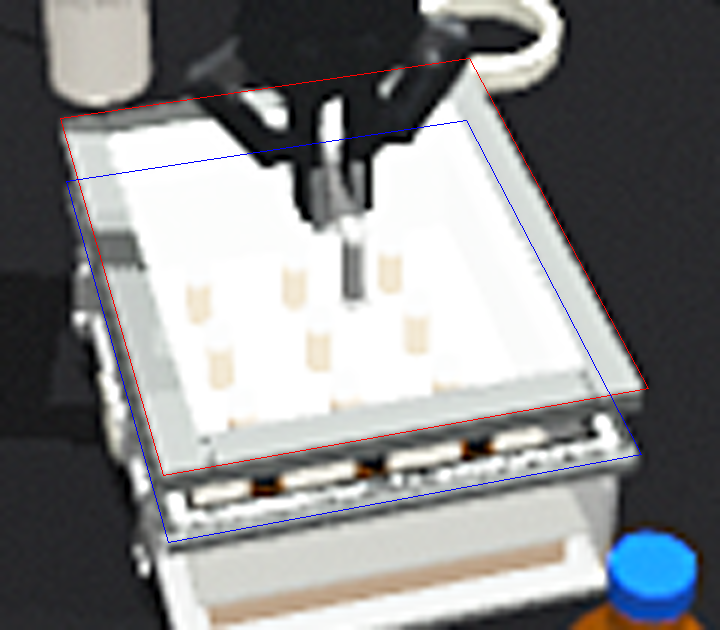

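The lid outline matches the level 25 mm prediction at all visible corners. Handing in.

```bash
python3 -c "
from h import *
from bench import robot
go(None);print(robot.sign_off())"
```

```text
t 19.95 pos [ 0.5194 -0.0444  0.1471] yang -3.56 gap 0.0094 F [-0.1  -0.99 -3.69] M [-0.01  0.04  0.03] q [-0.33  0.14  1.84  0.02  1.15 -0.27] Rz [ 0.023  0.014 -1.   ]
the job is handed in; nothing more can be done
None
```

I did both parts in order and handed the job in at 19.95 s, with the arm still holding the lid above the box.

- **Spatula:** The tool can't tilt, so I pinched the tip of the blade and eased the grip until the handle swung down. I then lowered it into the white beaker and let go. The last pictures show it standing handle down, blade up, leaning on the rim, with the beaker upright. While I was lowering it, the handle pressed on the beaker floor with about 17 N for a moment.
- **Lid:** I pulled the bar up in 2 mm steps. The pull read 11.5 N at 2.8 mm up, and the lid was free with only its weight (about 3.7 N) left by 12 mm. It now sits about 24.3 mm above shut, going by the tool's rise since gripping. In the side view it matches the outline of a level lid 25 mm up at the visible corners.
- **Tool tilt:** The tool itself leans about 1.5°. It already did when it gripped the bar and changed little during the lift, so the lid stayed level.
- **Everything else:** The vial, marker, bottle, flask, tape, dish and both look-alikes look undisturbed. I judged this by eye in the pictures and did not measure it. No check failed or disagreed.

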